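Check the depth of a pocket hole with a rod gauge in the drilling jig

ROBOT

A 6-joint arm with a two-finger parallel gripper is mounted at the origin on a cart in front of the work surface, level with it; the furniture and walls round the work are solid. World frame = base frame: x ahead of the robot, y to its left, z up, the work surface at z = 0. Lengths are in m, angles in rad, forces in N, time in s.
With the tool pointing down it reaches from about 0.225 to 0.875 m from the base axis. Payload 3.4 kg.
Tool frame: the origin (TCP) lies on the centre line of the jaws, within the pads' length; the fingertips stand 19 mm ahead of it and the grasp point (between the pads) is the TCP (nose_length is the distance from the TCP to the fingertips, in m); z points along the fingers, y is the direction in which the jaws open and shut (so a half turn about z gives the same grasp; the last joint's range is limited). The gripper opens to 85 mm and grips with 20 to 120 N. Pads are 22 mm wide; open, the fingers measure 114 mm over their backs; the gripper's body (76 mm by 85 mm) begins 54 mm behind the grasp point. The pads swing forward as they close: fully open they stand 13 mm farther back than shut.
Start: joints at [1.096, 0.276, 1.505, -0, 1.361, -0.121], TCP at [0.199, 0.539, 0.25] pointing down, gripper open.
Joint ranges: [-2.89, 2.89], [-0.75, 2.08], [0.22, 2.7], [-1.18, 4.32], [0.11, 2.71], [-2.7, 2.7]. Speed limits (rad/s): [2.57, 2.57, 3.14, 3.14, 3.14, 3.14].

INTERFACE

Orientations are given as a unit quaternion [w, x, y, z].
In Python, from rig import * gives the robot as it stands.
- The arm moves only by the shell command python3 -m jog 'ROWS' [OPENING] [FORCE]. ROWS is JSON, one flat list of numbers, 6 for each row, row after row: the shift along the tool's x, y, z in mm, then the turn, a rotation vector about the tool's x, y, z in degrees. In form: [tx, ty, tz, wx, wy, wz, tx, ty, tz, wx, wy, wz, ...]. A call has 1 to 10 rows; each row is the pose to reach, as a shift and turn from the pose commanded when the call began, along the tool's axes at that moment; what a row does not reach only later rows make up. A row lasts 1/8 s, in which the tool goes at most 62.5 mm and 10.7 degrees, less where a joint would pass 70% of its speed; a pose out of reach is approached as far as the arm can. A call with a gripper value outside its range is refused whole. OPENING is the closure, from 0 (fully open) to 1 (shut), set as the call begins (- or left out, the last holds). The fingers move at their own pace and stop on an object; FORCE is the grip in N (left out, the last holds). Time passes only in rows, so rows that repeat a pose let the fingers close. It gives the time, the measured TCP pose, the force and the opening at its end, in the units of the state.
- get_state(): the state, without advancing time (a new reading comes with each control period).
- get_image(name): name is "side" or "top" or "wrist"; returns a dict with "frame" (400x640x3 uint8, red, green, blue), "camera_matrix" (3x3 intrinsics, pixels), "rvec" (rotation vector, rad) and "tvec" (3), from world to camera coordinates, as OpenCV has them. Camera axes: x right, y down, z forward; pixel columns grow to the right and rows downward; lengths in m; the calibration is good to about 2 mm. A picture is of the moment at which its call begins. There is no depth.
- sign_off(): hands the job in, once; it reports no verdict.
The state is a dict: "clock": time; "qpos": joint angles; "qd": joint speeds; "effort": joint torques, N m; "position": TCP position; "ee_rot": TCP orientation; "contact_force": force on the tool from outside, world axes, zero at the start; "moment": the same for the moment, N m; "width": finger opening in m.
Only numpy, scipy, OpenCV 4.12 (cv2) and the standard library are available. Lean on these libraries where they do the work, as an engineer would, in place of code of your own. Each camera call takes 0.05 s, during which the arm holds its last target.

TASK

Measure the depth of the pocket hole, so that the drill's stop can be set: slide the drilled board, pocket end first and pocket up, into the slot of the drilling jig until its end sits fully home against the stop. Then take the depth gauge off its rest and run its rod straight down the jig's slanting guide tube, rod foremost, until the gauge's collar stops on the mouth of the tube; the rod meets the bottom of the pocket on the way and is pushed back through the collar. Draw the gauge straight out again and finish while still holding it in the gripper, still, with the rod level for reading, about 20 cm above the bench and clear of everything; leave the board home in the jig and do not shift the small wood blank and the sanding block by the jig, or the aluminium adapter.

Things in the scene. Friction and masses are not known exactly. Their poses are not given: they have to be found in the camera images.
- drill_jig: Shop-made jig, fixed: plywood cheeks 9 mm thick, up to 77 mm high, a slot 59 mm wide between them (its floor is the bench), a dark stop at its far end, a slanting steel guide tube over it. Origin on the bench in the middle of the stop's face; +x = the way board and gauge go in. Cheeks from x = -128 to 0 mm; 22 mm high lips flare from there to 77 mm wide at -152. Roof over the board's path: 26 mm.
- guide_mouth (a point): Centre of the mouth of the jig's steel guide tube, at x = -112.6, y = 0, z = 59 mm of the jig. Its x axis runs down the tube, 30 degrees below the jig's +x; its y axis is the jig's y. Bore 13 mm, outside 26 mm, 40 mm long, mouth countersunk to 19 mm over 4.5 mm; the wooden block round it (19 mm above and below the axis) begins 5 mm behind the mouth.
- jig_stop (a point): Point on the jig's stop against which the middle of the board's nose comes: x = 0, y = 0, z = 12 mm of the jig, axes as the jig.
- board_center (a point): Centre of a plain pine board, 220 long (x), 56 wide (y), 24 mm thick, 0.16 kg, loose, flat on the bench before the slot. +x points to the nose, which goes in first. In its top face, 52 mm from the nose on the middle line, opens a round blind pocket, 14 mm across, running to the nose at 30 degrees to the face, 28 mm deep along its axis. When home, 68 mm of the board stand out of the slot's lips.
- board_nose (a point): Middle of the board's nose end, half-way up (110 mm in +x from board_center), axes as the board. (Fixed neighbour: a long maple stick, 27 mm high, lies along the bench's front edge, all of it at world x below 0.42.)
- pocket_bottom (a point): Centre of the bottom of the board's pocket, 27.8 mm behind the nose and 10 mm above the board's underside. With the board home it lies on the tube's axis, 98 mm from the tube's mouth.
- gauge_rest: Wooden rest for the gauge, fixed: standing on a thin card, base 166 x 46 x 12 mm, two notched posts 10 mm thick, 36 mm wide, at x = -31 mm (51 mm high) and x = +98 mm (58 mm high). Origin at its foot under the middle of the gauge's body as it lies there; +x along the gauge towards its tip.
- gauge_grip (a point): Centre of the depth gauge's body (loose, 0.17 kg), lying level on its rest, 53 mm above the bench. An aluminium bar 74 long (x), 18 wide (y), 22 mm high (z), flat sides; +x runs along the rod to its tip. A brass thumb screw stands on top at x = -27 mm, up to z = 21.5 mm. Grip it across its width between the posts of the rest, at x = -20 to +25 mm. A round collar is fixed on its front end.
- gauge_collar (a point): Centre of the front face of the collar, a steel disc of 34 mm diameter, 7 mm thick: 44 mm in +x from gauge_grip. This face stops on the mouth of the tube.
- gauge_tip (a point): Rounded tip of the gauge's steel rod, 8 mm in diameter with rings every 10 mm. It stands 125 mm minus the joint value in front of the collar's face; the rod runs through the body and out of its back.
- gauge_rod (a joint): How far the rod is pushed back through the gauge's body, m: 0 with 125 mm of rod before the collar, at most 0.080. The rod slides against a friction of about 5 N and stays where it is left. In the pocket with the collar on the tube it reads about 0.027.
- blank_center (a point): Centre of a small pale wood blank, 26 x 75 x 20 mm, lying flat; a bystander.
- sander_center (a point): Centre of a wooden sanding block 64 x 101 x 33 mm, the one past the jig's stop; a bystander.
- adapter_center (a point): Centre of a turned aluminium adapter, 64 mm across, 39 mm high; a bystander.

How it is judged:
By the outcome, as a careful person would: the job done as asked, in the order asked, and still so for the second after the job is handed in, while the arm keeps its last pose, push and grip.
It also fails if it takes over 72 s, if anything falls off the work surface, if the arm or the gripper's body presses on something with over 40 N, if the wrist force passes 120 N, or if a joint passes its speed limit or range.

## Working session

There is one attempt and no reset: what is moved stays moved. The work goes in short steps, Python scripts to look and compute and a shell command to move; the robot and the scene stay as the last step left them, time stands still between calls to the robot, and variables do not carry over. Pictures are saved under pics/ and viewed, and the job is handed in when it is done.

```bash
ls; mkdir -p pics
python3 - <<'E'
from rig import *
import cv2
s=get_state(); print(s)
for n in ["side","top","wrist"]:
    d=get_image(n); cv2.imwrite(f"pics/{n}0.png",cv2.cvtColor(d["frame"],cv2.COLOR_RGB2BGR)); print(n,d["camera_matrix"],d["rvec"],d["tvec"])
E
```

```text
pics
{'clock': 0.0, 'qpos': array([ 1.09604235e+00,  2.76589995e-01,  1.50615641e+00,  1.24427978e-05,
        1.36068994e+00, -1.21028592e-01]), 'qd': array([ 6.27025214e-06,  1.15957672e-03, -3.49511745e-04,  6.70861270e-05,
        2.68575793e-04,  1.40896985e-03]), 'effort': array([-1.31092856e-04, -4.16769826e+01, -2.45803410e+01, -4.87973994e-04,
        1.11842790e-02, -5.99075605e-06]), 'position': array([0.19896239, 0.5389451 , 0.24943326]), 'ee_rot': array([-2.76381435e-04,  1.75943285e-01,  9.84399873e-01, -8.79458663e-04]), 'contact_force': array([ 0.29766491, -0.28074924, -0.12366549]), 'moment': array([ 0.03187245, -0.00999327,  0.02762591]), 'width': 0.08540040525073767}
side [[392.34063293   0.         316.41709695]
 [  0.         392.34063293 204.04163409]
 [  0.           0.           1.        ]] [ 2.23011311  0.03433277 -0.0061284 ] [-0.58410716  0.05338198  1.21754763]
top [[375.54110163   0.         318.52432951]
 [  0.         375.54110163 198.59168349]
 [  0.           0.           1.        ]] [ 2.17361585 -2.22509021  0.07063848] [0.04154934 0.58034347 1.10113229]
wrist [[298.50052501   0.         320.72717158]
 [  0.         298.50052501 199.64659693]
 [  0.           0.           1.        ]] [-2.34611865 -1.63345117 -0.27039511] [-0.57327382 -0.04251123  0.38093868]
```

View pics/side0.png

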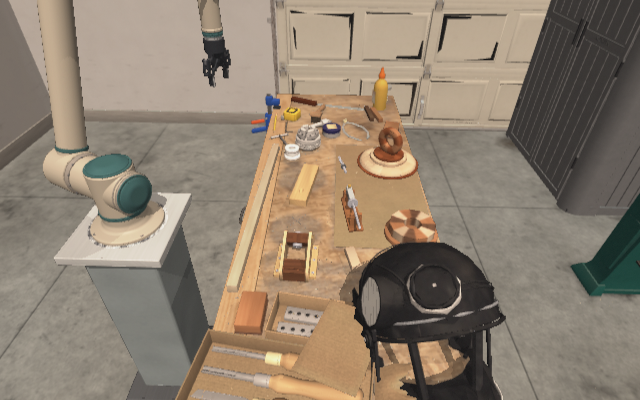

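View pics/top0.png

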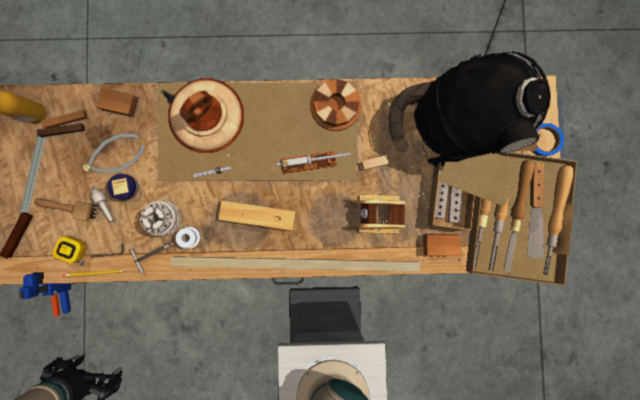

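View pics/wrist0.png

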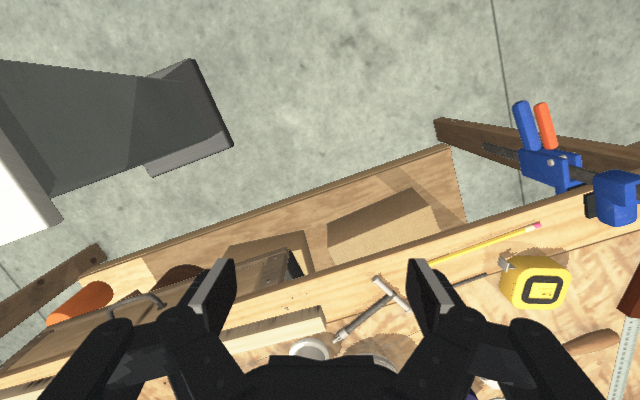

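```bash
cat > h.py <<'E'
from rig import *
import cv2, numpy as np
from scipy.spatial.transform import Rotation as R
def cam(n):
    d=get_image(n); return d
def save(n,f,box=None,s=1):
    d=get_image(n); im=d["frame"]
    if box: x0,y0,x1,y1=box; im=im[y0:y1,x0:x1]
    im=cv2.resize(im,None,fx=s,fy=s,interpolation=cv2.INTER_CUBIC)
    cv2.imwrite("pics/"+f,cv2.cvtColor(im,cv2.COLOR_RGB2BGR)); return d
def ray(d,u,v):
    Rm=cv2.Rodrigues(np.array(d["rvec"],float))[0]; t=np.array(d["tvec"],float).ravel()
    c=-Rm.T@t; K=d["camera_matrix"]
    r=Rm.T@np.array([(u-K[0,2])/K[0,0],(v-K[1,2])/K[1,1],1]); return c,r
def px2w(d,u,v,z):
    c,r=ray(d,u,v); return c+r*(z-c[2])/r[2]
def w2px(d,P):
    p,_=cv2.projectPoints(np.array(P,float).reshape(-1,3),np.array(d["rvec"],float),np.array(d["tvec"],float),d["camera_matrix"],None); return p.reshape(-1,2)
def tri(obs):
    A=np.zeros((3,3));b=np.zeros(3)
    for d,u,v in obs:
        c,r=ray(d,u,v); r=r/np.linalg.norm(r); M=np.eye(3)-np.outer(r,r); A+=M;b+=M@c
    return np.linalg.solve(A,b)
E
python3 - <<'E'
from h import *
import pickle
d=save("top","t1.png",(205,140,425,260),3.6); save("side","s1.png",(260,150,400,300),4)
E
```

```text
(no output)
```

View pics/t1.png

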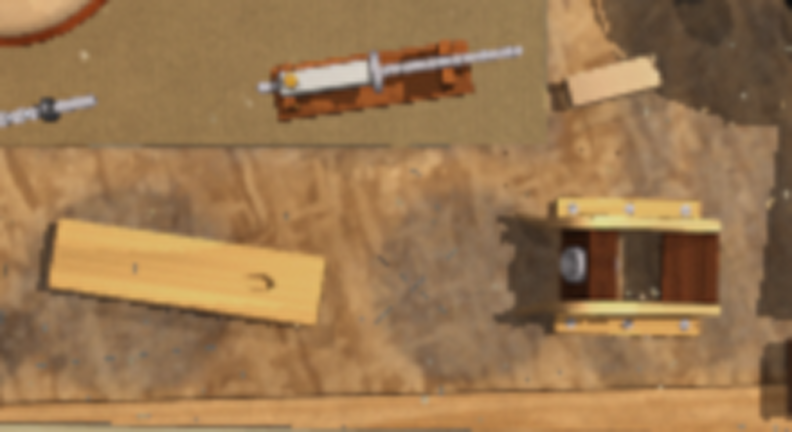

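View pics/s1.png

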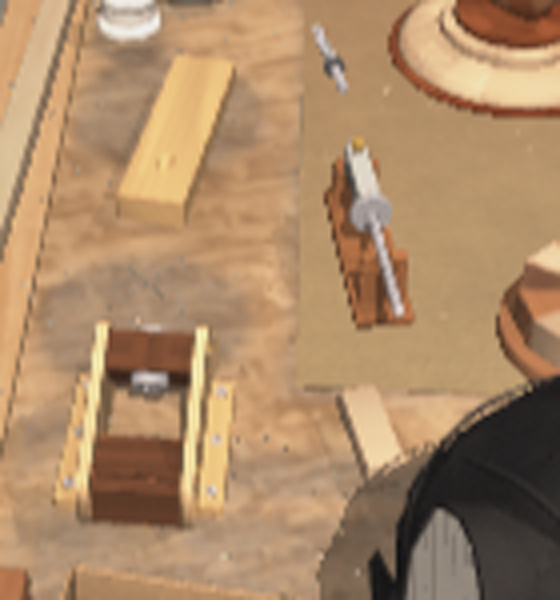

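Run:
```python
from h import *
d=cam("top"); f=lambda u,v,z:(px2w(d,205+(u+.5)/3.6-.5,140+(v+.5)/3.6-.5,z)*1000).round(1)
for n,u,v,z in [("bTL",62,219,.024),("bTR",325,257,.024),("bBR",315,325,.024),("bBL",50,292,.024),("chUL",557,222,.077),("chUR",720,226,.077),("chLL",555,308,.077),("chLR",720,310,.077),("tube",572,265,.06),
 ("gcollar",375,70,.053),("gtip",521,50,.053),("screw",291,78,.0745),("rodback",261,88,.053),("blank",615,80,.02)]:
    print(n,f(u,v,z))
```

```text
bTL [581.7 312.5  24. ]
bTR [545.7  98.4  24. ]
bBR [490.5 107.7  24. ]
bBL [522.4 322.8  24. ]
chUL [567.6 -85.9  77. ]
chUR [ 561.5 -213.3   77. ]
chLL [500.7 -82.4  77. ]
chLR [ 496. -211.   77.]
tube [534.  -98.8  60. ]
gcollar [694.   53.7  53. ]
gtip [707.6 -63.9  53. ]
screw [685.7 119.6  74.5]
rodback [681.5 145.3  53. ]
blank [ 686.6 -144.3   20. ]
```

```bash
cat >> h.py <<'E'
def pose(s=None):
    s=s or get_state(); q=np.array(s["ee_rot"]); return np.array(s["position"]),R.from_quat([q[1],q[2],q[3],q[0]])
def mk(xdir,zdir):
    z=np.array(zdir,float);z/=np.linalg.norm(z);x=np.array(xdir,float);x-=z*(x@z);x/=np.linalg.norm(x)
    return R.from_matrix(np.c_[x,np.cross(z,x),z])
def row(p,Rt,p0=None,R0=None):
    if p0 is None: p0,R0=pose()
    t=R0.inv().apply(np.array(p)-p0)*1000; w=(R0.inv()*Rt).as_rotvec(degrees=True)
    return t.round(1),w.round(2)
def rot_z(deg,tz=(0,0,-1)):  # tool down with tool x at world angle deg
    a=np.radians(deg); return mk([np.cos(a),np.sin(a),0],tz)
E
python3 - <<'E'
from h import *
for a in (-99,81): print(row([.5465,.283,.2],rot_z(a)))
p,r=pose();print(r.as_matrix().round(3))
d=cam("wrist");Rm=cv2.Rodrigues(np.array(d["rvec"]))[0];c=-Rm.T@np.array(d["tvec"]).ravel();print(r.inv().apply(c-p), (r.inv().as_matrix()@Rm.T).round(3))
E
```

```text
(array([-414.6, -120. ,   50.1]), array([-2.0000e-02, -3.0000e-02, -1.0127e+02]))
(array([-414.6, -120. ,   50.1]), array([-3.000e-02,  2.000e-02,  7.873e+01]))
[[-0.938  0.346 -0.   ]
 [ 0.346  0.938 -0.   ]
 [ 0.    -0.001 -1.   ]]
[ 0.08242999 -0.00115031 -0.12427328] [[-0.001 -0.946 -0.323]
 [ 1.    -0.001  0.001]
 [-0.001 -0.323  0.946]]
```

```bash
python3 -m jog '[-415,-120,50,0,0,78.7,-415,-120,50,0,0,78.7,-415,-120,50,0,0,78.7,-415,-120,50,0,0,78.7,-415,-120,50,0,0,78.7,-415,-120,50,0,0,78.7,-415,-120,50,0,0,78.7,-415,-120,50,0,0,78.7,-415,-120,50,0,0,78.7,-415,-120,50,0,0,78.7]'
python3 - <<'E'
from h import *
save("wrist","w1.png",None,1.25);p,r=pose();print(p,r.as_matrix().round(3),get_state()["clock"])
E
```

```text
clock: 1.6
position: [0.5465, 0.2835, 0.2004]
ee_rot: [-0.0, 0.76, 0.65, 0.0]
contact_force: [-0.0, -0.4, 0.5]
width: 0.0854
[0.54635678 0.28366128 0.20056246] [[ 0.154  0.988  0.   ]
 [ 0.988 -0.154  0.   ]
 [ 0.     0.    -1.   ]] 1.65
```

View pics/w1.png

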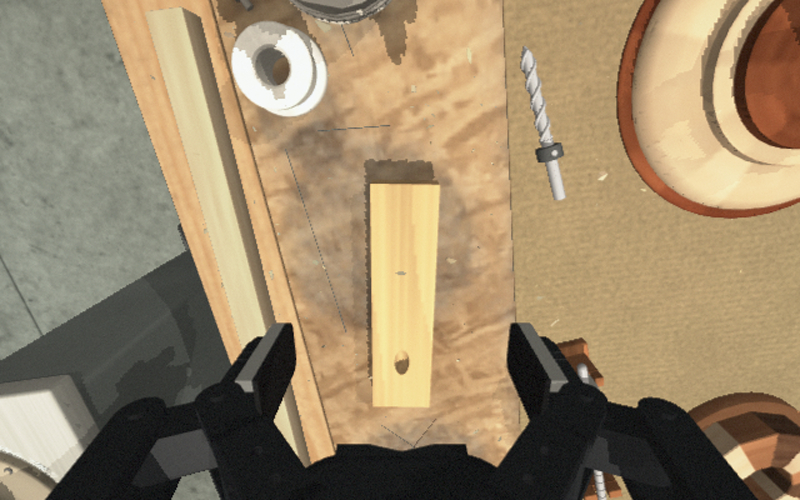

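Run:
```python
from h import *
d=save("wrist","w2.png",(285,140,365,335),3)
f=lambda u,v,z:(px2w(d,(u+.5)/1.25-.5,(v+.5)/1.25-.5,z)*1000).round(1)
for q in [(371,184),(439,184),(431,407),(373,406)]: print(f(*q,.024))
print(w2px(d,[[.5465,.283,.024]]))
```

```text
[528.7 322.2  24. ]
[582.7 313.7  24. ]
[547.7  95.6  24. ]
[491.  105.8  24. ]
[[320.29186988 181.7049227 ]]
```

View pics/w2.png

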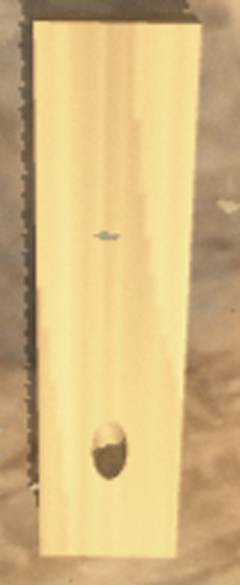

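Run:
```python
from h import *
print(row([.56,-.08,.24],rot_z(87.6)))
```

```text
(array([-357.3,   69.6,  -39.5]), array([ 0.02, -0.02, -6.47]))
```

```bash
python3 -m jog '[-357,70,-40,0,0,-6.5,-357,70,-40,0,0,-6.5,-357,70,-40,0,0,-6.5,-357,70,-40,0,0,-6.5,-357,70,-40,0,0,-6.5,-357,70,-40,0,0,-6.5,-357,70,-40,0,0,-6.5,-357,70,-40,0,0,-6.5]'
python3 - <<'E'
from h import *
save("wrist","w3.png",None,1.25)
E
```

```text
clock: 2.7
position: [0.5601, -0.0796, 0.2404]
ee_rot: [-0.0, 0.722, 0.692, 0.0]
contact_force: [-0.0, -0.2, 1.0]
width: 0.0853
```

View pics/w3.png

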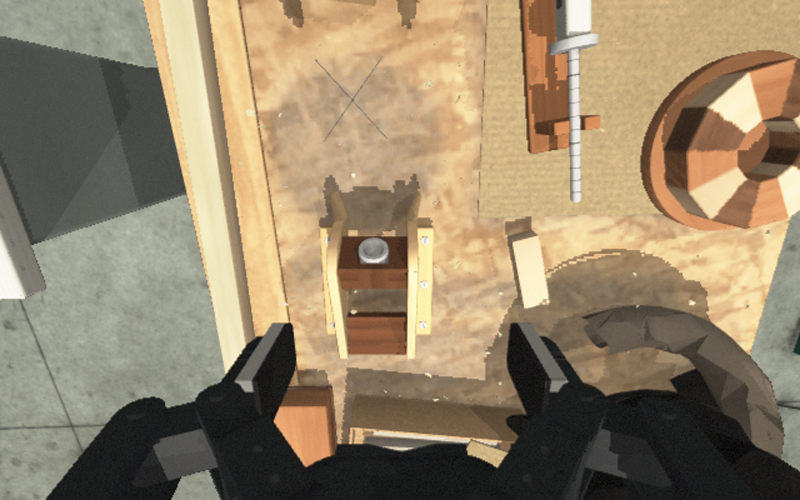

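Run:
```python
from h import *
import pickle
d=save("wrist","w4.png",(250,135,355,290),3.8)
pickle.dump(dict(d),open("w4.pkl","wb"))
im=d["frame"][0:170,380:500]; cv2.imwrite("pics/w5.png",cv2.cvtColor(cv2.resize(im,None,fx=3.5,fy=3.5,interpolation=cv2.INTER_CUBIC),cv2.COLOR_RGB2BGR))
```

```text
(no output)
```

View pics/w4.png

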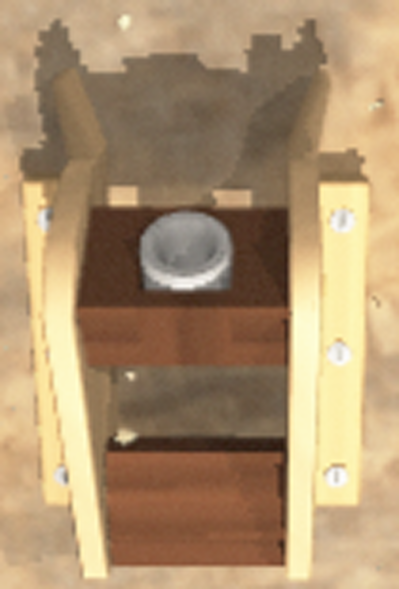

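View pics/w5.png

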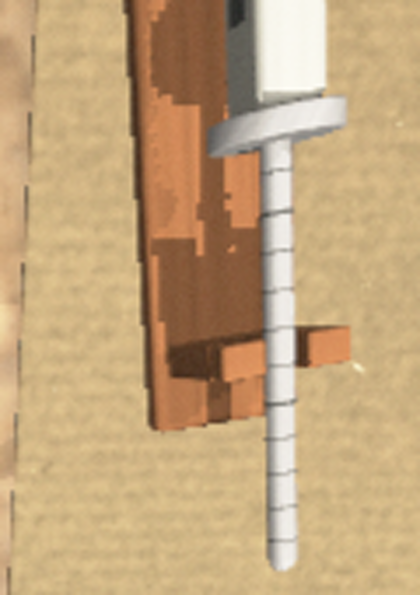

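Run:
```python
from h import *
import pickle
d=pickle.load(open("w4.pkl","rb"))
f=lambda u,v,z:(px2w(d,250+(u+.5)/3.8-.5,135+(v+.5)/3.8-.5,z)*1000).round(1)
for z in (.04,.06,.077):
    a=[f(u,577,z) for u in (83,106,288,311)]; print(z,a, np.linalg.norm(a[2]-a[1]),np.linalg.norm(a[3]-a[0]))
print("mouth",f(187,249,.059))
for u,v in [(68,155),(105,155),(290,155),(320,155)]: print(f(u,v,.022),f(u,v,.077))
print("lip",f(78,70,.022),f(325,70,.022))
print("foot screws",[f(u,v,.009) for u,v in [(47,219),(63,475),(342,219),(336,475),(339,352)]])
g=lambda u,v,z:(px2w(d,380+(u+.5)/3.5-.5,0+(v+.5)/3.5-.5,z)*1000).round(1)
print("tip",g(283,568,.053),"rod root",g(277,145,.053), [g(u,v,.053) for u,v in [(262,200),(293,200),(268,500),(298,500)]])
```

```text
0.04 [array([ 491.8, -221.5,   40. ]), array([ 499.5, -221.8,   40. ]), array([ 560.4, -224.4,   40. ]), array([ 568.1, -224.8,   40. ])] 60.95547555388274 76.37132969904349
0.06 [array([ 496.2, -207.7,   60. ]), array([ 503.4, -208. ,   60. ]), array([ 560.7, -210.4,   60. ]), array([ 567.9, -210.7,   60. ])] 57.35023975538383 71.76273406162838
0.077 [array([ 500. , -195.9,   77. ]), array([ 506.8, -196.2,   77. ]), array([ 560.8, -198.5,   77. ]), array([ 567.7, -198.8,   77. ])] 54.04895928692794 67.7620837932247
mouth [ 536.  -100.6   59. ]
[497.8 -80.7  22. ] [508.4 -67.4  77. ]
[509.2 -81.2  22. ] [518.  -67.8  77. ]
[566.6 -83.7  22. ] [566.2 -69.8  77. ]
[575.9 -84.1  22. ] [574.  -70.1  77. ]
lip [503.4 -54.5  22. ] [578.2 -57.7  22. ]
foot screws [array([ 486.2, -105.1,    9. ]), array([ 481.8, -200.3,    9. ]), array([ 583. , -109.2,    9. ]), array([ 578.7, -204.4,    9. ]), array([ 580.9, -156.8,    9. ])]
tip [709.  -67.3  53. ] rod root [695.1  47.8  53. ] [array([692.5,  34.5,  53. ]), array([700.8,  34.2,  53. ]), array([702.4, -46.6,  53. ]), array([711.3, -47. ,  53. ])]
```

Run:
```python
from h import *
print(row([.5499,.2835,.1],rot_z(80.5)),row([.5499,.2835,.0215],rot_z(80.5)))
```

```text
(array([361.4, -25. , 140.5]), array([-0.03, -0.04,  7.15])) (array([361.4, -25. , 219. ]), array([-0.03, -0.04,  7.15]))
```

```bash
python3 -m jog '[361.4,-25,120,0,0,7.15,361.4,-25,120,0,0,7.15,361.4,-25,120,0,0,7.15,361.4,-25,120,0,0,7.15,361.4,-25,120,0,0,7.15,361.4,-25,120,0,0,7.15,361.4,-25,120,0,0,7.15,361.4,-25,180,0,0,7.15,361.4,-25,219,0,0,7.15,361.4,-25,219,0,0,7.15]'
python3 -m jog '[0,0,0,0,0,0,0,0,0,0,0,0,0,0,0,0,0,0,0,0,0,0,0,0,0,0,0,0,0,0,0,0,0,0,0,0]' 1 50
python3 - <<'E'
from h import *
save("wrist","w6.png",None,1.25);save("top","t2.png",(205,140,425,260),3.6)
print(pose()[0],pose()[1].as_matrix().round(3))
E
```

```text
clock: 4.05
position: [0.548, 0.2809, 0.0187]
ee_rot: [-0.001, 0.764, 0.646, -0.004]
contact_force: [0.0, 0.1, 0.2]
width: 0.0855
clock: 4.8
position: [0.5527, 0.2823, 0.024]
ee_rot: [0.001, 0.764, 0.645, 0.002]
contact_force: [-0.5, -0.4, 7.0]
width: 0.0548
[0.55272474 0.28230228 0.02407942] [[ 0.167  0.986  0.005]
 [ 0.986 -0.167  0.002]
 [ 0.003  0.004 -1.   ]]
```

View pics/w6.png

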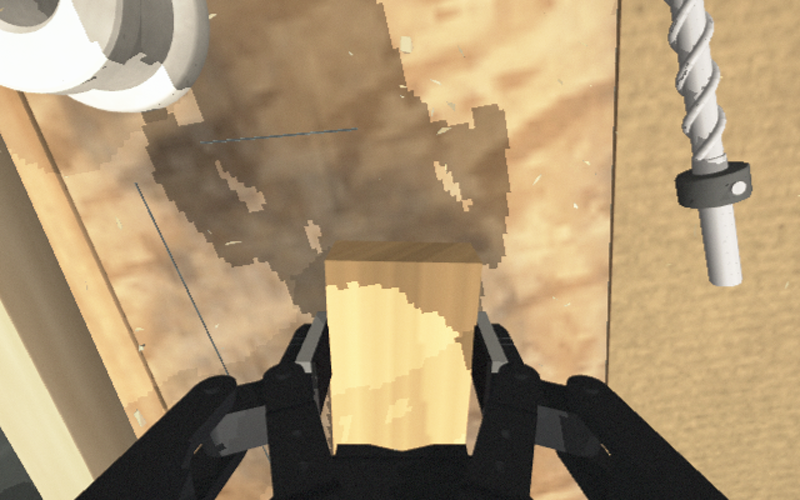

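View pics/t2.png

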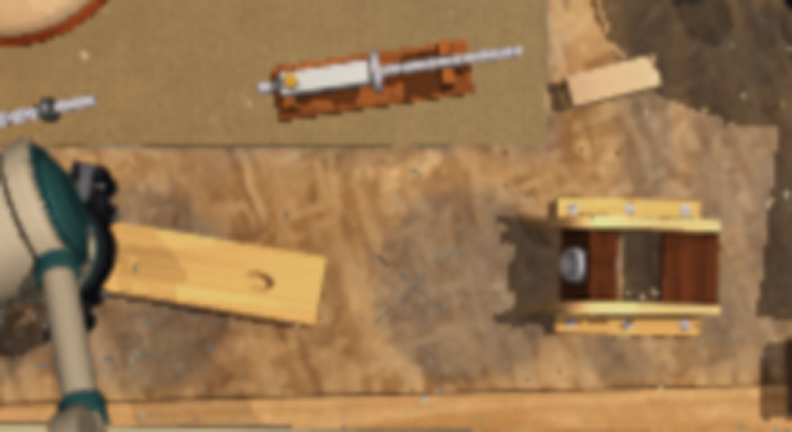

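```bash
python3 -m jog '[0,0,-3,0,0,0,0,0,-3,0,0,0,0,0,-3,0,0,0,0,0,-3,0,0,0]'
python3 - <<'E'
from h import *
s=get_state();print(s["contact_force"],s["width"],s["position"])
d=save("wrist","w7.png",None,1)
f=lambda u,v,z:(px2w(d,(u+.5)/1.25-.5,(v+.5)/1.25-.5,z)*1000).round(1)
p,r=pose()
for q in [(326,262),(482,262),(333,443),(467,443)]: P=f(*q,.024)/1000; print(P, r.inv().apply(P-p))
E
```

```text
clock: 5.4
position: [0.551, 0.2816, 0.0242]
ee_rot: [-0.0, 0.764, 0.645, -0.0]
contact_force: [-0.7, 0.2, -0.3]
width: 0.0545
[-0.74195581  0.19332495 -0.30398597] 0.05452118453792404 [0.55097806 0.28158751 0.02421219]
[0.531  0.3204 0.024 ] [ 0.0349348  -0.02615643  0.0001722 ]
[0.5858 0.3111 0.024 ] [0.03491628 0.02942711 0.00015779]
[0.5148 0.2392 0.024 ] [-0.04783027 -0.0285696   0.00019293]
[0.5713 0.2296 0.024 ] [-0.0478607   0.02874017  0.00017807]
```

Run:
```python
from h import *
print(row([.5479,.1616,.0245],rot_z(87.4),np.array([.5499,.2835,.0245]),rot_z(80.5)))
```

```text
(array([-120.6,   18.1,    0. ]), array([ 0. ,  0. , -6.9]))
```

```bash
python3 -m jog '[-30,5,0,0,0,-1.7,-60,9,0,0,0,-3.5,-90,13.5,0,0,0,-5.2,-120,18,0,0,0,-6.9,-120,18,0,0,0,-6.9,-120,18,0,0,0,-6.9,-120,18,0,0,0,-6.9]'
python3 - <<'E'
from h import *
s=get_state();print(s["contact_force"],s["width"],s["position"]);print(pose()[1].as_matrix().round(3))
save("top","t3.png",(265,180,415,245),5.2)
E
```

```text
clock: 6.32
position: [0.5487, 0.1612, 0.0242]
ee_rot: [-0.0, 0.723, 0.69, 0.0]
contact_force: [-1.2, -0.6, -2.0]
width: 0.0546
[-1.2116878  -0.62807186 -2.03876597] 0.054603169179667586 [0.54866644 0.16122352 0.02420676]
[[ 0.047  0.999 -0.   ]
 [ 0.999 -0.047  0.   ]
 [ 0.    -0.    -1.   ]]
```

View pics/t3.png

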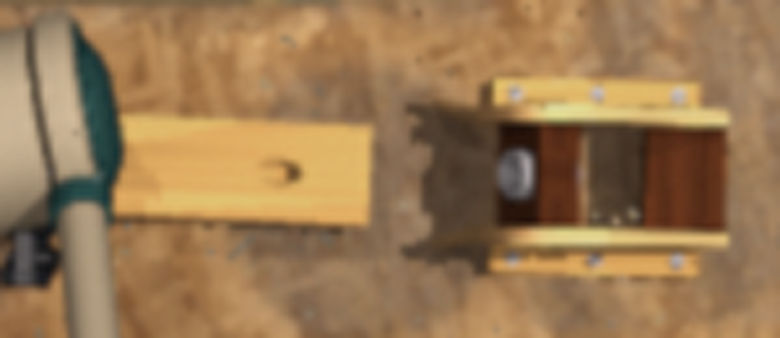

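Run:
```python
from h import *
d=cam("top"); f=lambda u,v,z:(px2w(d,265+(u+.5)/5.2-.5,180+(v+.5)/5.2-.5,z)*1000).round(1)
for n,u,v,z in [("n1",372,125,.024),("n2",369,225,.024),("e1",122,115,.024),("e2",110,218,.024),("s",516,93,.01),("s",512,260,.01),("s",679,96,.01),("s",677,262,.01),("s",598,94,.01),("s",594,261,.01),("mouth",518,174,.059),
 ("pocket",280,173,.024)]:
    print(n,f(u,v,z))
```

```text
n1 [564.6 -23.5  24. ]
n2 [508.1 -20.3  24. ]
e1 [573.6 118.   24. ]
e2 [515.5 125.9  24. ]
s [ 581.6 -107.7   10. ]
s [ 485.9 -102.5   10. ]
s [ 577.7 -201.6   10. ]
s [ 482.5 -197.1   10. ]
s [ 580.  -154.9   10. ]
s [ 484.3 -149.5   10. ]
mouth [ 534.5 -100.9   59. ]
pocket [538.6  29.3  24. ]
```

```bash
python3 -m jog '[-5,-0.4,0,0,0,-0.6,-30,-0.4,0,0,0,-0.6,-55,-0.4,0,0,0,-0.6,-70,-0.4,0,0,0,-0.6,-70,-0.4,0,0,0,-0.6,-70,-0.4,0,0,0,-0.6]'
python3 - <<'E'
from h import *
s=get_state();print(s["contact_force"],s["moment"],s["width"],s["position"])
E
```

```text
clock: 7.18
position: [0.5451, 0.0908, 0.0243]
ee_rot: [-0.0, 0.72, 0.694, 0.0]
contact_force: [0.7, -0.9, -0.6]
width: 0.0546
[ 0.65887315 -0.86493714 -0.60570664] [ 0.00230769  0.02231627 -0.06566618] 0.054648789357151194 [0.54508212 0.09080531 0.02432473]
```

```bash
python3 -m jog '[-20,-0.2,0,0,0,0,-40,-0.4,0,0,0,0.1,-60,-0.6,0,0,0,0.2,-80,-0.8,0,0,0,0.3,-95,-1,0,0,0,0.3,-105,-1.1,0,0,0,0.3,-105,-1.1,0,0,0,0.3,-105,-1.1,0,0,0,0.3]'
python3 - <<'E'
from h import *
s=get_state();print(s["contact_force"],s["moment"],s["width"],s["position"])
save("top","t4.png",(265,180,415,245),5.2)
E
```

```text
clock: 8.18
position: [0.5404, -0.0146, 0.0244]
ee_rot: [0.0, 0.722, 0.692, 0.0]
contact_force: [2.2, -2.1, -2.5]
width: 0.055
[ 2.15675512 -2.10662637 -2.47384121] [-0.19784386 -0.41320361  0.43583926] 0.05501562338256276 [ 0.54040161 -0.01462159  0.02441511]
```

View pics/t4.png

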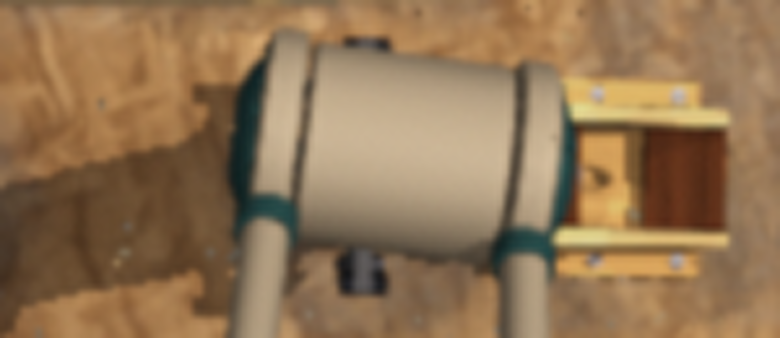

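```bash
python3 -m jog '[-4,0,0,0,0,0,-8,0,0,0,0,0,-11,0,0,0,0,0,-11,0,0,0,0,0]'; python3 -m jog '[-2,0,0,0,0,0,-4,0,0,0,0,0,-4,0,0,0,0,0,-4,0,0,0,0,0]'
```

```text
clock: 8.72
position: [0.5399, -0.0257, 0.0244]
ee_rot: [0.0, 0.722, 0.692, 0.0]
contact_force: [3.7, 0.6, -1.6]
width: 0.0547
clock: 9.22
position: [0.5397, -0.0267, 0.0244]
ee_rot: [-0.001, 0.722, 0.692, 0.002]
contact_force: [4.6, 11.7, -1.5]
width: 0.0548
```

```bash
python3 -m jog '[-2,0,0,0,0,0,-4,0,0,0,0,0,-4,0,0,0,0,0,-4,0,0,0,0,0]'
python3 - <<'E'
from h import *
s=get_state();print(s["contact_force"],s["moment"],s["width"],s["position"])
save("top","t5.png",(365,185,415,240),10);save("side","s5.png",(260,200,340,290),6)
E
```

```text
clock: 9.72
position: [0.5371, -0.0277, 0.0241]
ee_rot: [-0.005, 0.724, 0.69, 0.002]
contact_force: [1.6, 20.6, 2.7]
width: 0.055
[ 1.57311087 20.61051874  2.68501133] [ 2.92229502 -0.57578514  0.21853327] 0.05500726436509866 [ 0.53710437 -0.02768726  0.02413174]
```

View pics/t5.png

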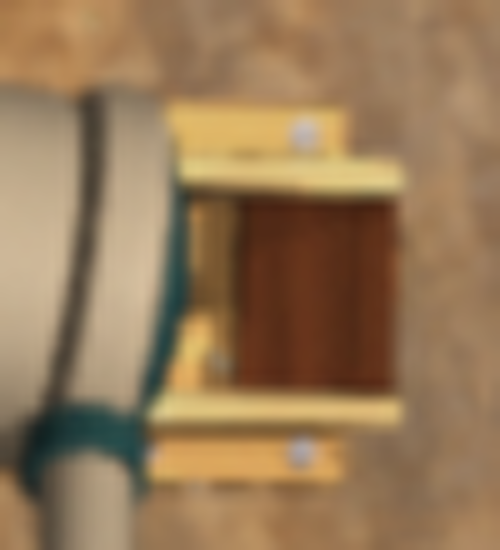

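View pics/s5.png

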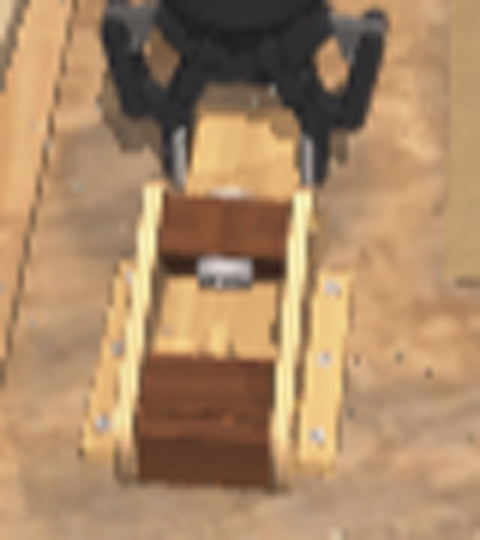

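Run:
```python
from h import *
d=cam("top"); f=lambda u,v,z:(px2w(d,265+(u+.5)/5.2-.5,180+(v+.5)/5.2-.5,z)*1000).round(1)
print(f(628,180,.024), f(641,180,.024), f(641,180,.05),f(641,180,.077))
p,r=pose();print(r.as_matrix().round(3),p)
```

```text
[ 530.  -167.9   24. ] [ 529.9 -175.3   24. ] [ 529.7 -170.2   50. ] [ 529.5 -164.9   77. ]
[[ 0.048  0.999 -0.004]
 [ 0.999 -0.048  0.01 ]
 [ 0.01  -0.004 -1.   ]] [ 0.53706487 -0.02768159  0.02412458]
```

```bash
python3 -m jog '[0,0,0,0,0,0,0,0,0,0,0,0,0,0,0,0,0,0,0,0,0,0,0,0]' 0
python3 -m jog '[8,0,-30,0,0,0,8,0,-90,0,0,0,8,0,-150,0,0,0,8,0,-200,0,0,0,8,0,-200,0,0,0,8,0,-200,0,0,0]'
python3 - <<'E'
from h import *
import pickle
d=save("wrist","w8.png",None,1.25);pickle.dump(dict(d),open("w8.pkl","wb")); print(get_state()["contact_force"])
E
```

```text
clock: 10.38
position: [0.539, -0.0339, 0.0242]
ee_rot: [-0.0, 0.722, 0.692, -0.0]
contact_force: [-0.1, -0.3, -0.6]
width: 0.0854
clock: 11.12
position: [0.5388, -0.0255, 0.2236]
ee_rot: [-0.001, 0.722, 0.692, -0.0]
contact_force: [-1.0, -0.3, -0.6]
width: 0.0854
[-0.30889635 -0.45555595 -0.1555574 ]
```

View pics/w8.png

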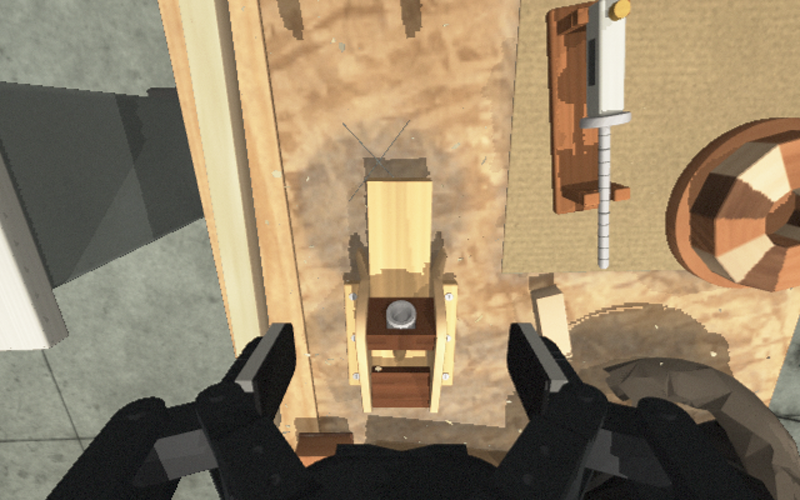

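Run:
```python
from h import *
import pickle
d=pickle.load(open("w8.pkl","rb"))
def crop(a,b,c,e,s,n): cv2.imwrite("pics/"+n,cv2.cvtColor(cv2.resize(d["frame"][b:e,a:c],None,fx=s,fy=s,interpolation=cv2.INTER_CUBIC),cv2.COLOR_RGB2BGR))
crop(265,130,375,335,2.9,"w8a.png"); crop(425,0,515,220,2.7,"w8b.png")
```

```text
(no output)
```

View pics/w8a.png

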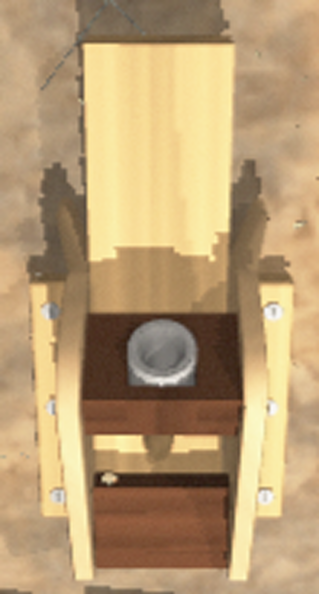

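View pics/w8b.png

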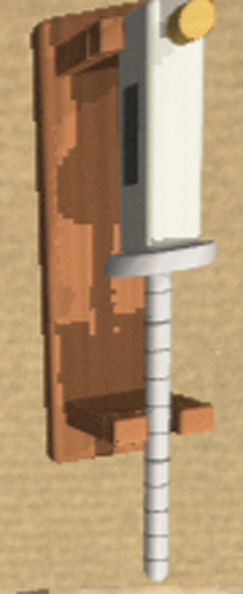

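Run:
```python
from h import *
import pickle
d=pickle.load(open("w8.pkl","rb"))
f=lambda u,v,z:(px2w(d,265+(u+.5)/2.9-.5,130+(v+.5)/2.9-.5,z)*1000).round(1)
g=lambda u,v,z:(px2w(d,425+(u+.5)/2.7-.5,(v+.5)/2.7-.5,z)*1000).round(1)
print("tail",f(82,43,.024),f(234,41,.024)," mouth",f(162,351,.059))
print("screws",[f(u,v,.01) for u,v in [(273,312),(271,408),(265,496),(51,312),(58,496)]])
print("lips",f(68,195,.022),f(256,197,.022))
print("tip",g(156,580,.053),"root",g(160,275,.053),"rod",[g(u,v,.053) for u,v in [(146,300),(172,300),(145,550),(167,550)]])
print("body top corners",[g(u,v,.064) for u,v in [(202,240),(150,245),(158,15)]],"screw",g(190,19,.0745))
print("pocket",f(158,455,.024))
```

```text
tail [510.7  10.2  24. ] [567.2   8.5  24. ]  mouth [ 535.7 -100.5   59. ]
screws [array([ 583.1, -110.3,   10. ]), array([ 582. , -157.8,   10. ]), array([ 579.1, -204.8,   10. ]), array([ 487.5, -106.1,   10. ]), array([ 482.7, -200.7,   10. ])]
lips [500.5 -49.6  22. ] [575.  -53.7  22. ]
tip [709.1 -68.1  53. ] root [695.6  46.5  53. ] rod [array([691.8,  38.4,  53. ]), array([700.9,  38. ,  53. ]), array([703.2, -55.3,  53. ]), array([711.7, -55.7,  53. ])]
body top corners [array([702.3,  57.4,  64. ]), array([685.3,  56.5,  64. ]), array([679.3, 122.7,  64. ])] screw [683.8 118.8  74.5]
pocket [ 530.8 -170.5   24. ]
```

Run:
```python
from h import *
print(row([.5405,.035,.12],rot_z(87.4)),row([.5405,.035,.026],rot_z(87.4)))
```

```text
(array([ 60.4,  -0.2, 102.9]), array([-0.18, -0.02,  0.16])) (array([6.040e+01, 1.000e-01, 1.969e+02]), array([-0.18, -0.02,  0.16]))
```

```bash
python3 -m jog '[60.4,0,10,0,0,0.15,60.4,0,60,0,0,0.15,60.4,0,110,0,0,0.15,60.4,0,150,0,0,0.15,60.4,0,185,0,0,0.15,60.4,0,197,0,0,0.15,60.4,0,197,0,0,0.15,60.4,0,197,0,0,0.15]' 1 40
python3 -m jog '[-6,0,0,0,0,0,-11,0,0,0,0,0,-14,0,0,0,0,0,-14,0,0,0,0,0]'
```

```text
clock: 12.18
position: [0.543, 0.0348, 0.0282]
ee_rot: [0.001, 0.723, 0.691, 0.001]
contact_force: [0.0, -0.0, -0.1]
width: -0.0
clock: 12.68
position: [0.5416, 0.0207, 0.0276]
ee_rot: [0.0, 0.723, 0.691, 0.0]
contact_force: [-0.0, -0.3, -0.2]
width: -0.0004
```

```bash
python3 -m jog '[-2,0,0,0,0,0,-4,0,0,0,0,0,-4,0,0,0,0,0]';python3 -m jog '[-2,0,0,0,0,0,-4,0,0,0,0,0,-4,0,0,0,0,0]'
```

```text
clock: 13.05
position: [0.5416, 0.0204, 0.0276]
ee_rot: [-0.002, 0.724, 0.69, 0.003]
contact_force: [0.7, 13.8, 3.1]
width: 0.0
clock: 13.42
position: [0.5416, 0.0202, 0.0277]
ee_rot: [-0.004, 0.725, 0.689, 0.005]
contact_force: [1.3, 25.9, 2.6]
width: -0.0004
```

```bash
python3 -m jog '[14,0,0,0,0,0,14,0,-60,0,0,0,14,0,-120,0,0,0,14,0,-170,0,0,0,14,0,-170,0,0,0]' 0
python3 - <<'E'
from h import *
s=get_state();print(s["position"])
print(row([.690,.0925,.18],rot_z(96.75)))
E
```

```text
clock: 14.05
position: [0.5445, 0.0264, 0.2018]
ee_rot: [0.004, 0.723, 0.691, 0.003]
contact_force: [-0.1, -0.1, 0.0]
width: 0.0855
[0.54447892 0.02635076 0.20181841]
(array([ 72.6, 142.2,  23.1]), array([ 0.56,  0.13, -9.31]))
```

```bash
python3 -m jog '[73,142,22,0,0,-9.3,73,142,22,0,0,-9.3,73,142,22,0,0,-9.3,73,142,22,0,0,-9.3,73,142,22,0,0,-9.3,73,142,22,0,0,-9.3]'
python3 - <<'E'
from h import *
import pickle
d=save("wrist","w9.png",None,1.25);pickle.dump(dict(d),open("w9.pkl","wb")); print(pose()[0],pose()[1].as_matrix().round(3))
E
```

```text
clock: 14.8
position: [0.6857, 0.0928, 0.1752]
ee_rot: [-0.0, 0.665, 0.747, -0.001]
contact_force: [0.0, 0.2, 0.1]
width: 0.0856
[0.68588508 0.09284681 0.17560228] [[-0.117  0.993 -0.   ]
 [ 0.993  0.117 -0.   ]
 [-0.    -0.    -1.   ]]
```

View pics/w9.png

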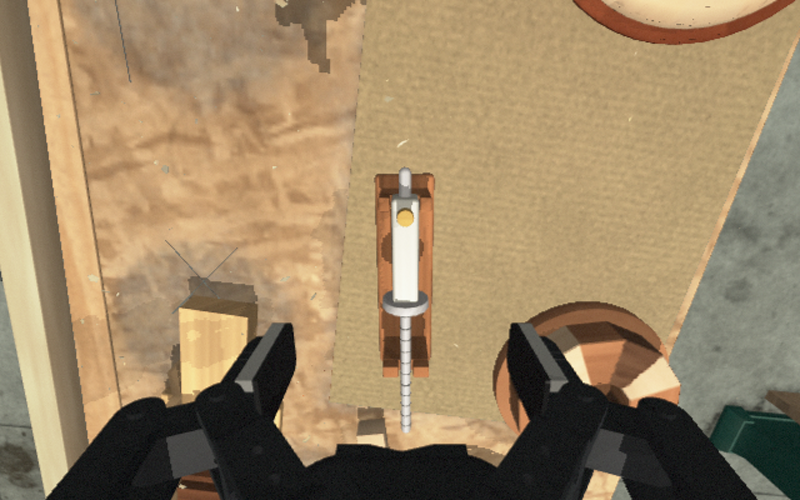

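Run:
```python
from h import *
import pickle
d=pickle.load(open("w9.pkl","rb"));p,r=pose()
f=lambda u,v,z:((px2w(d,(u+.5)/1.25-.5,(v+.5)/1.25-.5,z))*1000).round(1)
for n,u,v,z in [("bodyback",404.5,198,.064),("bodyfront",405,301,.064),("collar top",405.5,298,.07),("tip",406,431,.053),("screw",405,218,.0745),("backrod",405,168,.053)]:
    P=f(u,v,z);print(n,P,(r.inv().apply(P/1000-p)*1000).round(1))
im=d["frame"][130:360,290:360];cv2.imwrite("pics/w9a.png",cv2.cvtColor(cv2.resize(im,None,fx=2.6,fy=2.6,interpolation=cv2.INTER_CUBIC),cv2.COLOR_RGB2BGR))
```

```text
bodyback [683.8 129.2  64. ] [ 36.4   2.2 111.6]
bodyfront [692.8  57.1  64. ] [-36.3   2.7 111.6]
collar top [692.4  62.3  70. ] [-31.1   3.  105.6]
tip [708.8 -67.9  53. ] [-162.3    4.1  122.6]
screw [685.3 118.9  74.5] [ 26.    2.5 101.1]
backrod [682.1 146.7  53. ] [ 54.    2.6 122.6]
```

View pics/w9a.png

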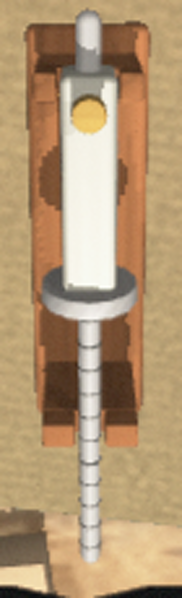

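```bash
python3 -m jog '[0,0,20,0,0,-0.4,0,0,60,0,0,-0.4,0,0,85,0,0,-0.4,0,0,85,0,0,-0.4,0,0,85,0,0,-0.4]'
python3 - <<'E'
from h import *
s=get_state();print(s["position"],pose()[1].as_matrix().round(4))
# target grip pt from w9
print(row([.6885,.093,.053],pose()[1]))
E
```

```text
clock: 15.48
position: [0.6875, 0.0933, 0.0919]
ee_rot: [0.001, 0.662, 0.75, 0.001]
contact_force: [0.5, 0.9, -0.0]
width: 0.0852
[0.68751111 0.09325802 0.09192103] [[-1.238e-01  9.923e-01  2.400e-03]
 [ 9.923e-01  1.238e-01  1.000e-04]
 [-2.000e-04  2.400e-03 -1.000e+00]]
(array([-0.4,  0.9, 38.9]), array([0., 0., 0.]))
```

```bash
python3 -m jog '[0,0.5,20,0,0,0,0,0.5,40,0,0,0,0,0.5,40,0,0,0,0,0.5,40,0,0,0,0,0.5,40,0,0,0]'
python3 -m jog '[0,0,0,0,0,0,0,0,0,0,0,0,0,0,0,0,0,0,0,0,0,0,0,0,0,0,0,0,0,0,0,0,0,0,0,0]' 1 70
python3 - <<'E'
from h import *
save("wrist","w10.png",None,1.25);save("side","s10.png",(290,150,400,290),4.2)
E
```

```text
clock: 16.1
position: [0.6884, 0.0936, 0.052]
ee_rot: [0.001, 0.662, 0.75, 0.001]
contact_force: [-0.7, -0.1, -0.4]
width: 0.0858
clock: 16.85
position: [0.6875, 0.0936, 0.0504]
ee_rot: [0.0, 0.662, 0.75, 0.0]
contact_force: [-0.6, 0.1, 1.1]
width: 0.0168
```

View pics/w10.png

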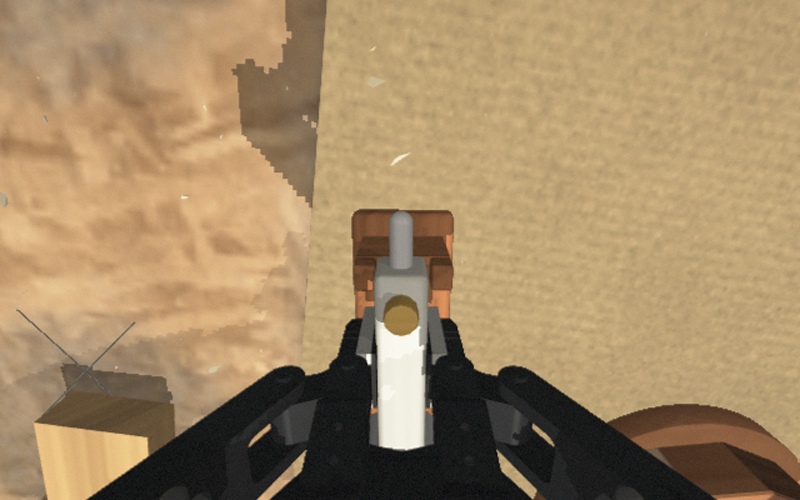

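View pics/s10.png

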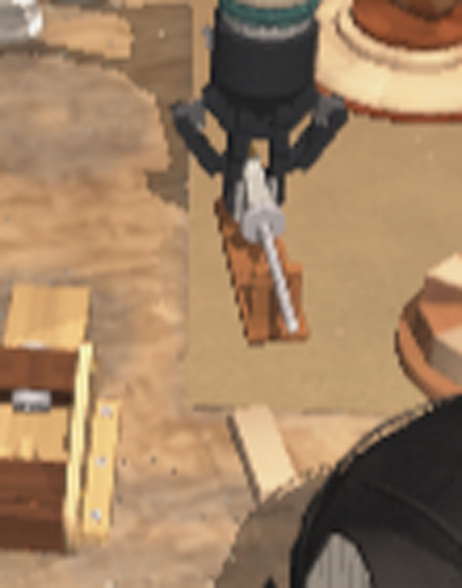

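```bash
python3 -m jog '[0,0,-15,0,0,0,0,0,-50,0,0,0,0,0,-100,0,0,0,0,0,-150,0,0,0,0,0,-150,0,0,0,0,0,-150,0,0,0]'
python3 - <<'E'
from h import *
import pickle
s=get_state();print(s["contact_force"],s["width"],s["position"],pose()[1].as_matrix().round(4))
dw=save("wrist","w11.png",None,1.25);dt=save("top","t11.png",(250,110,410,220),5);ds=save("side","s11.png",(290,110,400,260),4)
pickle.dump((dict(dw),dict(dt),dict(ds)),open("l11.pkl","wb"))
E
```

```text
clock: 17.7
position: [0.6864, 0.0935, 0.2001]
ee_rot: [-0.001, 0.662, 0.75, -0.001]
contact_force: [0.4, 1.2, -2.1]
width: 0.0172
[ 0.35380131  1.21902883 -2.06136669] 0.017170564422320494 [0.68642673 0.09352315 0.20008083] [[-1.242e-01  9.923e-01 -1.500e-03]
 [ 9.923e-01  1.242e-01  0.000e+00]
 [ 2.000e-04 -1.500e-03 -1.000e+00]]
```

View pics/w11.png

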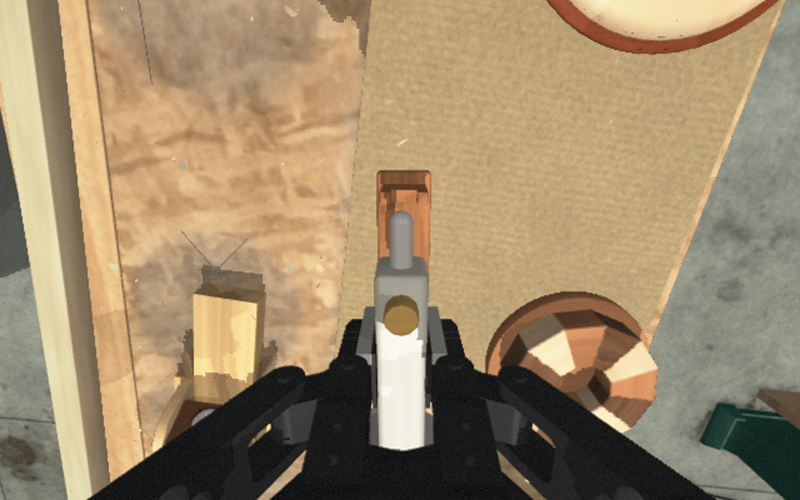

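View pics/t11.png

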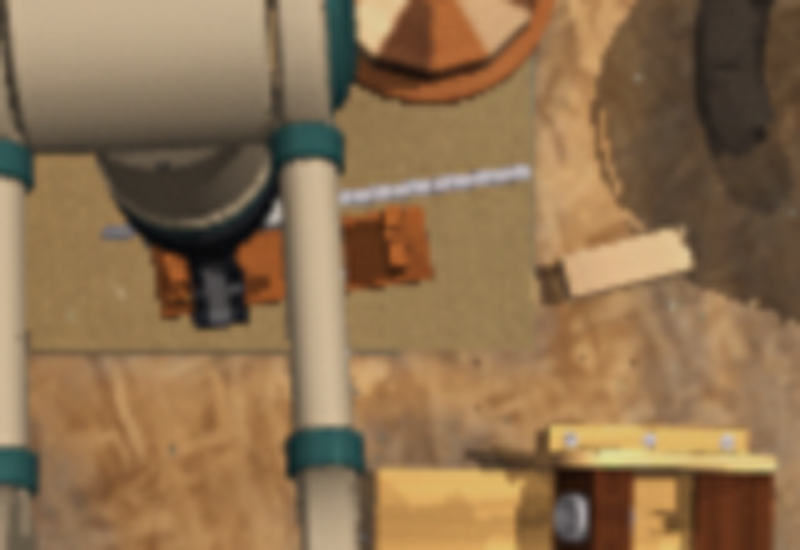

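View pics/s11.png

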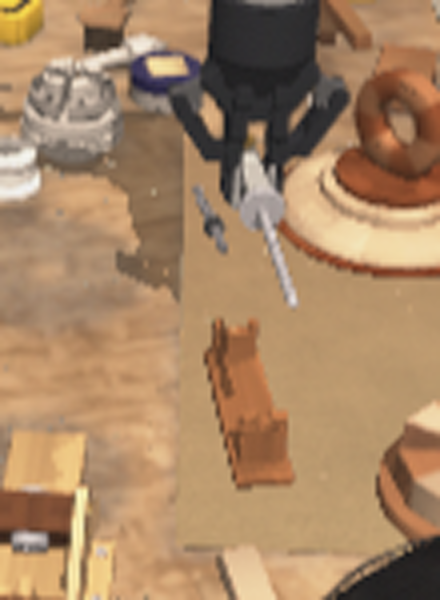

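Run:
```python
from h import *
import pickle
dw,dt,ds=pickle.load(open("l11.pkl","rb"));p,r=pose()
T=lambda u,v:(dt,250+(u+.5)/5-.5,110+(v+.5)/5-.5)
S=lambda u,v:(ds,290+(u+.5)/4-.5,110+(v+.5)/4-.5)
W=lambda u,v:(dw,(u+.5)/1.25-.5,(v+.5)/1.25-.5)
show=lambda n,P:print(n,(P*1000).round(1),(r.inv().apply(P-p)*1000).round(1))
show("tip",tri([T(529,173),S(294,303)]))
show("back",tri([T(105,233),W(401,213)]))
show("backz",px2w(dw,*W(401,213)[1:],p[2]+.0026))
show("screw",px2w(dw,*W(401,317)[1:],p[2]+.024))
```

```text
tip [706.4 -65.4 200.4] [-160.1    0.4   -2.3]
back [679.7 146.5 202.7] [53.5  0.2 -4.5]
backz [680.1 146.  200.8] [52.9  0.5 -2.6]
screw [683.5 118.4 222.2] [ 25.1   0.4 -24. ]
```

```bash
cat >> h.py <<'E'
def jigdir(deg=-92.6):
    a=np.array([np.cos(np.radians(deg)),np.sin(np.radians(deg)),0]);z=np.array([0,0,1.])
    g=np.cos(np.pi/6)*a-.5*z; return a,g,mk(-g,-(.5*a+np.cos(np.pi/6)*z))
def tcp(s,M=np.array([.5356,-.0992,.059]),off=np.array([-.001,.0004,-.0026])):
    a,g,Rt=jigdir(); return M-g*(.044+s)-Rt.apply(off),Rt
E
python3 - <<'E'
from h import *
P,Rt=tcp(.185);print(P,Rt.as_matrix().round(3));print(row(P,Rt)); print(get_state()["position"])
E
```

```text
[0.54429505 0.1010976  0.17174833] [[ 0.039  0.999  0.023]
 [ 0.865 -0.045  0.499]
 [ 0.5    0.    -0.866]]
(array([  25.2, -139.7,   27. ]), array([-2.79, 29.92,  9.44]))
[0.68611713 0.09344183 0.19817847]
```

```bash
python3 -m jog '[10,-60,5,0,0,9.5,20,-110,10,-1,10,9.5,25.2,-139.7,20,-2,20,9.5,25.2,-139.7,27,-2.79,29.92,9.44,25.2,-139.7,27,-2.79,29.92,9.44,25.2,-139.7,27,-2.79,29.92,9.44,25.2,-139.7,27,-2.79,29.92,9.44,25.2,-139.7,27,-2.79,29.92,9.44]'
python3 - <<'E'
from h import *
import pickle
s=get_state();print(s["contact_force"],s["width"],s["position"],pose()[1].as_matrix().round(4), s["qpos"])
P,Rt=tcp(.185);print(row(P,Rt))
dw=save("wrist","w12.png",None,1.25);dt=save("top","t12.png",(270,170,410,250),5.6);ds=save("side","s12.png",(260,130,380,290),3.7)
pickle.dump((dict(dw),dict(dt),dict(ds)),open("l12.pkl","wb"))
E
```

```text
clock: 18.85
position: [0.5459, 0.1023, 0.1738]
ee_rot: [-0.177, 0.697, 0.669, 0.189]
contact_force: [0.0, -0.3, -1.9]
width: 0.0172
[ 0.04734452 -0.29759506 -1.85993612] 0.01721365699606512 [0.54589265 0.10226907 0.17380095] [[ 0.0345  0.9991  0.0263]
 [ 0.8656 -0.043   0.4988]
 [ 0.4995  0.0055 -0.8663]] [-0.25836064  0.32427596  1.76331109  0.54665882  1.22461104 -0.45107768]
(array([-2.1, -1.6,  1.2]), array([0.21, 0.03, 0.27]))
```

View pics/w12.png

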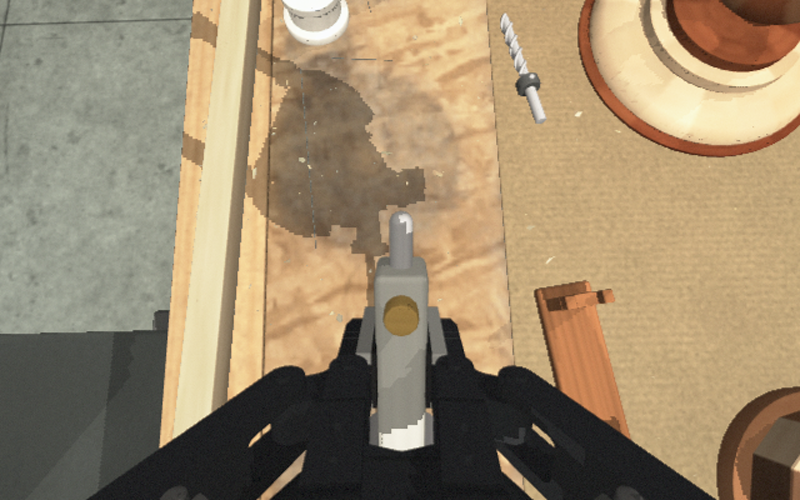

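View pics/t12.png

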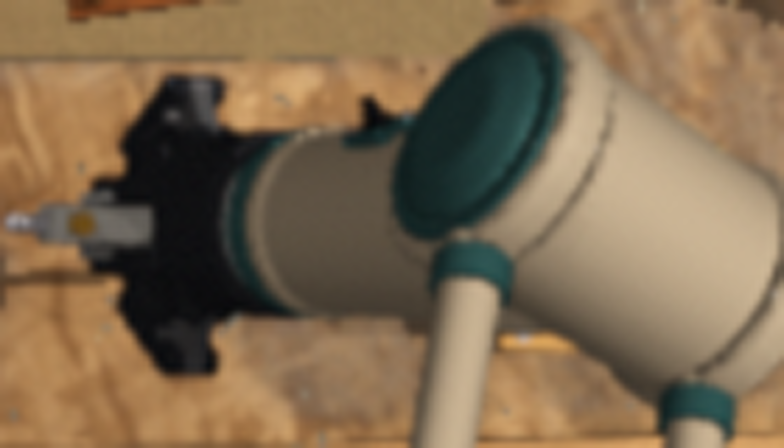

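View pics/s12.png

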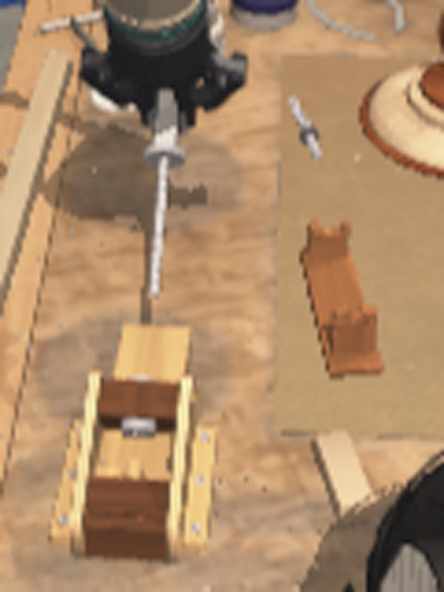

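Run:
```python
from h import *
import pickle
dw,dt,ds=pickle.load(open("l12.pkl","rb"));p,r=pose()
a,g,Rt=jigdir();M=np.array([.5356,-.0992,.059])
c=lambda P:((w2px(ds,P)-[260,130]+.5)*3.7-.5).round(1)
print("mouth",c(M),"exit",c(M+g*.04),"edges at exit",c(M+g*.04+[.013,0,0]))
X=lambda gx:p+r.apply([-gx-.001,.0004,-.0026])
print("collar",c(X(.044)),"tip",c(X(.159)),c(X(.169)))
print(p)
```

```text
mouth [[142.5 381. ]] exit [[138.  432.2]] edges at exit [[155.5 432.6]]
collar [[163.8 159. ]] tip [[152.7 292.3]] [[151.7 304.3]]
[0.54567144 0.10187001 0.17359325]
```

```bash
python3 -m jog '[-15,0,0,0,0,0,-35,0,0,0,0,0,-55,0,0,0,0,0,-60,0,0,0,0,0,-60,0,0,0,0,0,-60,0,0,0,0,0]'
python3 - <<'E'
from h import *
P,Rt=tcp(.125);print(row(P,Rt), get_state()["contact_force"])
ds=save("side","s13.png",(270,150,340,290),4.2)
c=lambda P:((w2px(ds,P)-[270,150]+.5)*4.2-.5).round(1)
p,r=pose();X=lambda gx:p+r.apply([-gx-.001,.0004,-.0026])
a,g,Rt=jigdir();M=np.array([.5356,-.0992,.059])
print("collar",c(X(.044)),"tip",c(X(.159)),"mouth",c(M),"exit",c(M+g*.04))
E
```

```text
clock: 19.75
position: [0.5435, 0.0495, 0.1435]
ee_rot: [-0.177, 0.698, 0.668, 0.189]
contact_force: [0.5, 0.4, -1.0]
width: 0.0169
(array([-1.2, -1.5,  1.4]), array([ 0.23, -0.04,  0.13])) [ 0.53597444  0.37458541 -0.9667253 ]
collar [[137.4 174.3]] tip [[124.  331.8]] mouth [[119.8 348.5]] exit [[114.7 406.6]]
```

View pics/s13.png

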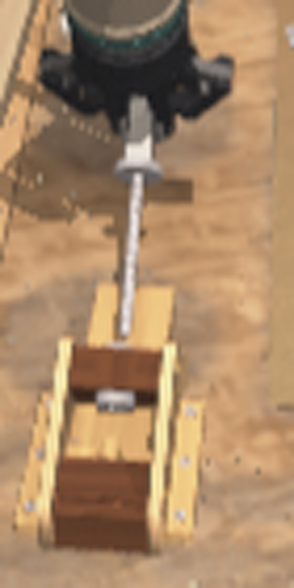

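```bash
python3 -m jog '[0,-1.5,1.2,0.2,0,0.1,-5,-1.5,1.2,0.2,0,0.1,-12,-1.5,1.2,0.2,0,0.1,-19,-1.5,1.2,0.2,0,0.1,-25,-1.5,1.2,0.2,0,0.1,-25,-1.5,1.2,0.2,0,0.1]'
python3 - <<'E'
from h import *
P,Rt=tcp(.100);print(row(P,Rt), get_state()["contact_force"],get_state()["moment"])
ds=save("side","s14.png",(270,150,340,290),4.2)
E
```

```text
clock: 20.55
position: [0.541, 0.0278, 0.1294]
ee_rot: [-0.179, 0.699, 0.667, 0.187]
contact_force: [0.4, -0.2, -1.8]
width: 0.0172
(array([-0.3, -0.1, -0. ]), array([ 0.01, -0.03, -0.04])) [ 0.41916828 -0.17499647 -1.81306338] [-0.34584088  0.0210993  -0.00966423]
```

View pics/s14.png

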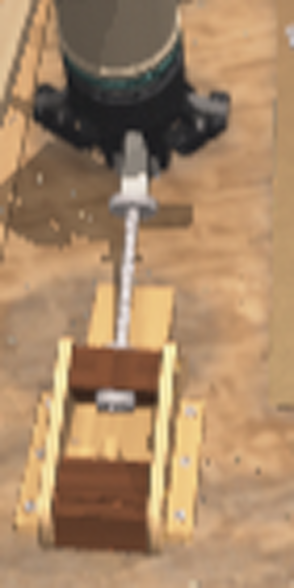

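```bash
python3 -m jog '[-8,0,0,0,0,0,-16,0,0,0,0,0,-24,0,0,0,0,0,-30,0,0,0,0,0,-30,0,0,0,0,0]'
python3 - <<'E'
from h import *
P,Rt=tcp(.070);print(row(P,Rt), get_state()["contact_force"],get_state()["moment"])
ds=save("side","s15.png",(270,150,340,290),4.2)
E
```

```text
clock: 21.22
position: [0.5398, 0.0019, 0.1144]
ee_rot: [-0.179, 0.698, 0.667, 0.187]
contact_force: [-0.3, -0.1, -2.1]
width: 0.0172
(array([-0.4, -0. , -0. ]), array([ 0.01, -0.03, -0.03])) [-0.31649128 -0.05154419 -2.10696829] [-0.34223092  0.05104942  0.02887443]
```

View pics/s15.png

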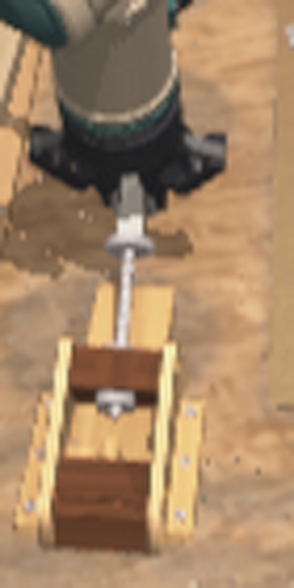

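```bash
python3 -m jog '[-7,0,0,0,0,0,-14,0,0,0,0,0,-21,0,0,0,0,0,-28,0,0,0,0,0,-35,0,0,0,0,0,-41,0,0,0,0,0,-41,0,0,0,0,0]'
python3 - <<'E'
from h import *
P,Rt=tcp(.029);print(row(P,Rt), get_state()["contact_force"],get_state()["moment"])
ds=save("side","s16.png",(270,150,340,290),4.2)
E
```

```text
clock: 22.15
position: [0.5383, -0.0335, 0.0939]
ee_rot: [-0.179, 0.698, 0.667, 0.187]
contact_force: [-0.0, 0.6, -1.2]
width: 0.0172
(array([-0.5, -0.1, -0. ]), array([ 0.02, -0.03, -0.02])) [-0.04437466  0.63850162 -1.21418348] [-0.34432046  0.04109814 -0.03026898]
```

View pics/s16.png

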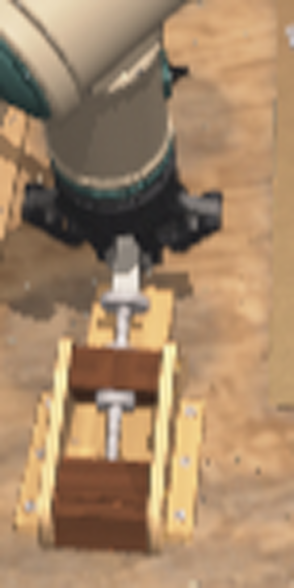

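```bash
python3 -m jog '[-4,0,0,0,0,0,-8,0,0,0,0,0,-12,0,0,0,0,0,-12,0,0,0,0,0]'; python3 -m jog '[-3,0,0,0,0,0,-6,0,0,0,0,0,-9,0,0,0,0,0,-9,0,0,0,0,0]'
python3 - <<'E'
from h import *
P,Rt=tcp(.008);print(row(P,Rt), get_state()["contact_force"],get_state()["moment"])
E
```

```text
clock: 22.7
position: [0.5378, -0.0429, 0.0885]
ee_rot: [-0.179, 0.698, 0.667, 0.188]
contact_force: [-0.2, 3.3, 0.4]
width: 0.017
clock: 23.2
position: [0.5374, -0.0515, 0.0835]
ee_rot: [-0.179, 0.698, 0.667, 0.187]
contact_force: [1.1, 4.5, 0.8]
width: 0.017
(array([-0.6, -0.1, -0.1]), array([ 0.02, -0.01,  0.01])) [1.14892588 4.47228877 0.80748446] [ 0.33845239 -0.11174433 -0.0155739 ]
```

```bash
python3 -m jog '[-2,0,0,0,0,0,-4,0,0,0,0,0,-5,0,0,0,0,0,-5,0,0,0,0,0]'; python3 -m jog '[-1,0,0,0,0,0,-2,0,0,0,0,0,-2,0,0,0,0,0]';python3 -m jog '[-1,0,0,0,0,0,-2,0,0,0,0,0,-2,0,0,0,0,0]'
```

```text
clock: 23.7
position: [0.5372, -0.0557, 0.0811]
ee_rot: [-0.179, 0.698, 0.667, 0.187]
contact_force: [1.3, 3.5, 0.0]
width: 0.0168
clock: 24.08
position: [0.5372, -0.0574, 0.0802]
ee_rot: [-0.179, 0.698, 0.667, 0.187]
contact_force: [-0.3, 4.0, 0.7]
width: 0.0172
clock: 24.45
position: [0.5371, -0.0583, 0.0797]
ee_rot: [-0.179, 0.698, 0.667, 0.188]
contact_force: [1.2, 5.8, 2.9]
width: 0.0174
```

```bash
python3 -m jog '[-1,0,0,0,0,0,-2,0,0,0,0,0,-2,0,0,0,0,0]';python3 -m jog '[-1,0,0,0,0,0,-2,0,0,0,0,0,-2,0,0,0,0,0]'
python3 - <<'E'
from h import *
print(get_state()["contact_force"],get_state()["moment"])
ds=save("side","s17.png",(270,150,340,290),4.2);save("wrist","w17.png",None,1.25)
E
```

```text
clock: 24.82
position: [0.5371, -0.0583, 0.0797]
ee_rot: [-0.181, 0.698, 0.667, 0.189]
contact_force: [1.5, 10.9, 6.8]
width: 0.0171
clock: 25.2
position: [0.5371, -0.0583, 0.0797]
ee_rot: [-0.182, 0.697, 0.666, 0.191]
contact_force: [2.3, 14.0, 10.5]
width: 0.0173
[ 2.32768405 14.0075942  10.53142777] [ 1.98235024 -0.30677615 -0.06010638]
```

View pics/s17.png

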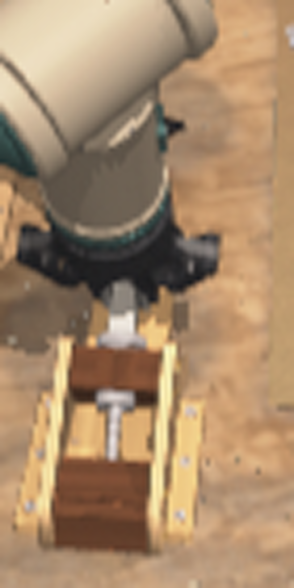

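View pics/w17.png

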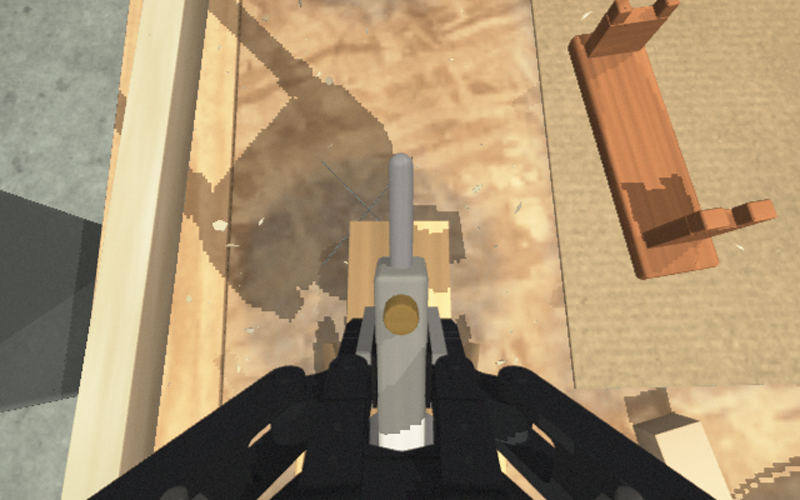

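Run:
```python
from h import *
d=cam("wrist");p,r=pose()
for v in (213,155):
    c,ry=ray(d,(401.5)/1.25-.5,(v+.5)/1.25-.5); c=r.inv().apply(c-p);ry=r.inv().apply(ry)
    print(v,(c+ry*((-.0026-c[2])/ry[2]))*1000)
```

```text
213 [53.76533317  0.47959888 -2.6       ]
155 [72.65295417  0.4841815  -2.6       ]
```

```bash
python3 -m jog '[5,0,0,0,0,0,15,0,0,0,0,0,30,0,0,0,0,0,45,0,0,0,0,0,60,0,0,0,0,0,75,0,0,0,0,0,90,0,0,0,0,0,105,0,0,0,0,0,120,0,0,0,0,0,135,0,0,0,0,0]'
python3 - <<'E'
from h import *
print(get_state()["contact_force"])
save("side","s18.png",(270,130,340,290),3.7);save("wrist","w18.png",None,1.25)
E
```

```text
clock: 26.6
position: [0.5422, 0.0552, 0.1453]
ee_rot: [-0.179, 0.698, 0.667, 0.187]
contact_force: [0.1, -0.1, -2.0]
width: 0.0174
[ 0.09330462 -0.12243626 -2.0460044 ]
```

View pics/s18.png

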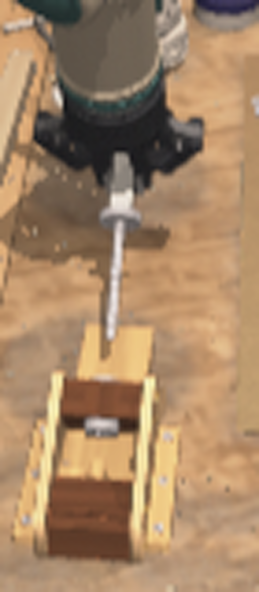

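View pics/w18.png

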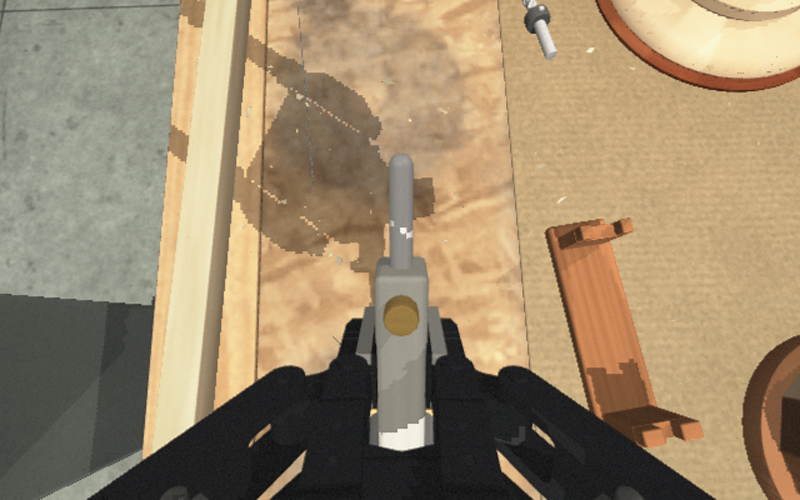

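Run:
```python
from h import *
print(row([.545,.10,.198],rot_z(87.4)),pose()[0])
```

```text
(array([ 64.6,   0.9, -23. ]), array([  0.07, -30.04,   0.13])) [0.54226134 0.05569076 0.14575087]
```

```bash
python3 -m jog '[20,0,-4,0,0,0,40,0,-10,0,-8,0,60,1,-18,0,-16,0,64.6,1,-23,0,-24,0,64.6,1,-23,0.1,-30,0.1,64.6,1,-23,0.1,-30,0.1,64.6,1,-23,0.1,-30,0.1,64.6,1,-23,0.1,-30,0.1,64.6,1,-23,0.1,-30,0.1]'
python3 - <<'E'
from h import *
import pickle
s=get_state();print(s["contact_force"],s["position"],s["width"],pose()[1].as_matrix().round(4),abs(s["qd"]).max())
dw=save("wrist","w19.png",None,1.25);ds=save("side","s19.png",(250,110,370,290),3.3);dt=save("top","t19.png")
pickle.dump((dict(dw),dict(dt),dict(ds)),open("l19.pkl","wb"))
E
```

```text
clock: 27.82
position: [0.5451, 0.0977, 0.1968]
ee_rot: [-0.001, 0.724, 0.69, -0.0]
contact_force: [0.4, -0.1, -1.1]
width: 0.017
[ 0.42251474 -0.10390461 -1.05123307] [0.54509334 0.09769948 0.19677505] 0.016969243001442334 [[ 4.820e-02  9.988e-01 -2.200e-03]
 [ 9.988e-01 -4.820e-02  9.000e-04]
 [ 8.000e-04 -2.200e-03 -1.000e+00]] 0.004004765109517115
```

View pics/w19.png

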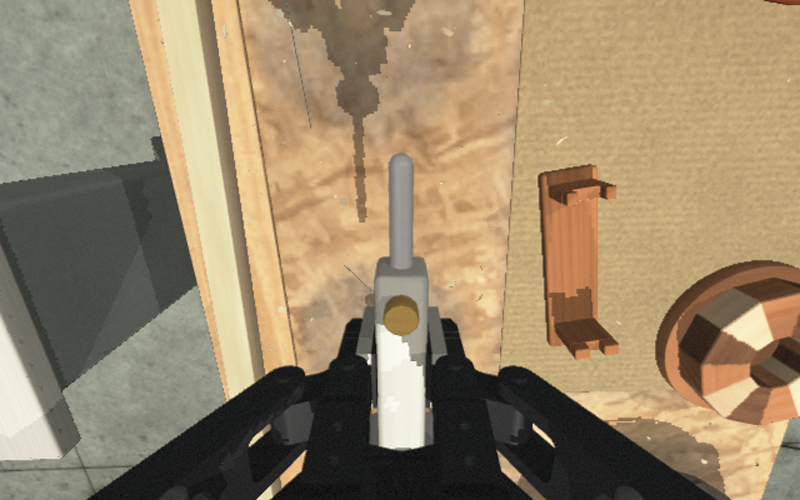

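View pics/s19.png

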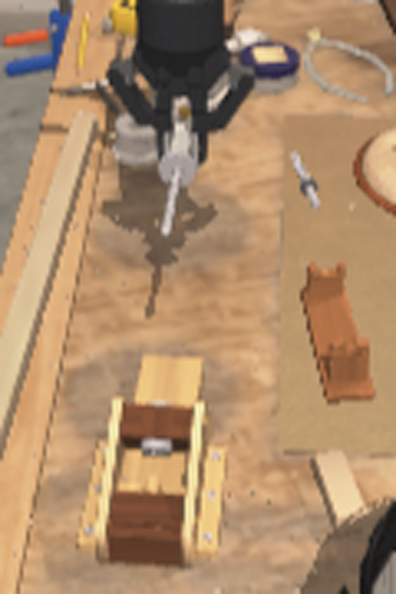

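View pics/t19.png

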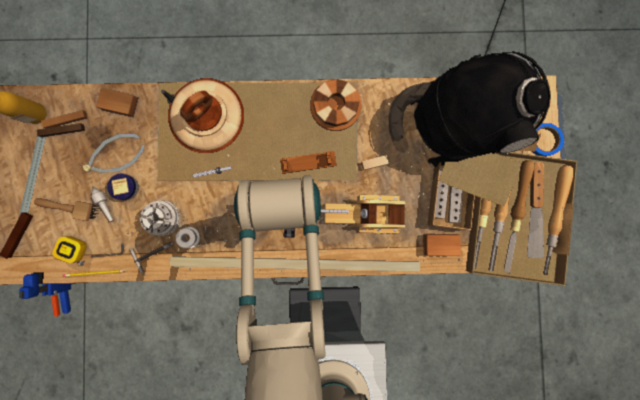

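Run:
```python
from h import *
import pickle
dw,dt,ds=pickle.load(open("l19.pkl","rb"));p,r=pose()
c=lambda P:((w2px(ds,P)-[250,110]+.5)*3.3-.5).round(1)
for y in (.0093,.0143): print(y,c([[.511,y,.024],[.567,y,.024]]))
x=lambda g:p+r.apply([-g-.001,.0004,-.0026])
print("tip",c(x(.142)),"collar",c(x(.044)),p)
a=cv2.cvtColor(cv2.resize(ds["frame"][190:290,270:340],None,fx=5.5,fy=5.5,interpolation=cv2.INTER_CUBIC),cv2.COLOR_RGB2BGR);cv2.imwrite("pics/s19a.png",a)
```

```text
0.0093 [[141.8 354.9]
 [202.1 356.3]]
0.0143 [[142.2 351.5]
 [202.3 352.9]]
tip [[164.7 232. ]] collar [[176.8 168.7]] [0.54518039 0.09806909 0.19687697]
```

View pics/s19a.png

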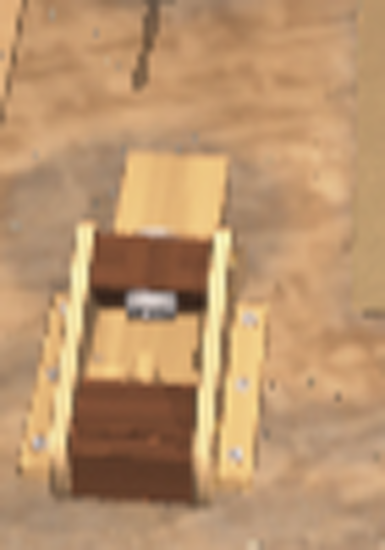

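```bash
python3 -m jog '[0,0,0,0,0,0,0,0,0,0,0,0,0,0,0,0,0,0,0,0,0,0,0,0]'
python3 - <<'E'
from h import *
print(abs(get_state()["qd"]).max(), sign_off())
E
```

```text
clock: 28.48
position: [0.5451, 0.0987, 0.197]
ee_rot: [-0.001, 0.723, 0.691, -0.0]
contact_force: [0.2, 0.2, -1.4]
width: 0.0174
the job is handed in; nothing more can be done
0.0013211976611000144 None
```

I slid the board into the jig and pressed it home, and a 26 N push on its tail moved it only about 0.2 mm. I then took the gauge from its rest and ran it down the tube until the collar stopped dead at about 17 N. After drawing it straight out, I handed in with the gauge still in the gripper, level and about 20 cm above the bench, at 28.5 s.

**Last checks:**
- In the side view the board's tail was where the push left it.
- The rod's tip was where about 98 mm of projecting rod puts it. That implies a reading of about 0.027.
- The arm was still, the grip held, and the bystander blocks in view had not visibly moved.

**Disagreements:**
- **Board depth:** the wrist camera put the mouth-to-tail distance about 2.5 mm longer than it should be with the board home. I trusted the firm push against the stop over this, because the camera calibration is only good to about 2 mm.
- **Rod starting point:** the pictures suggested the rod already stood about 8–10 mm in on the rest. It was pushed back a further 19 mm, which gives about 27–29 mm in all, so it fits the expected reading.

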